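# Turn the tumbler drum to its loading position by its spoke wheel

## Robot

A 6-joint arm with a two-finger parallel gripper is mounted at the origin on a cart in front of the work surface, level with it; the furniture and walls round the work are solid. World frame = base frame: x ahead of the robot, y to its left, z up, the work surface at z = 0. Lengths are in m, angles in degrees, forces in N, time in s.
With the tool pointing down it reaches from about 0.2 to 0.875 m from the base axis. Payload 3.4 kg.
Tool frame: the origin (TCP) lies at the very end of the fingers, on their centre line; the grasp point (between the pads) lies 19 mm behind it (manip.grasp_offset is the z of the grasp point in the tool frame, in m); z points along the fingers, y is the line along which they close (so a half turn about z gives the same grasp; the last joint's range is limited). The gripper opens to 94 mm and grips with 3 to 60 N. Pads are 16 mm wide; open, the fingers measure 119 mm over their backs; the gripper's body (75 mm by 177 mm) begins 78 mm behind the grasp point.
Start: joints at [-81.704, 15.808, 86.224, -0, 77.962, -6.933], TCP at [0.151, -0.555, 0.205] pointing down, gripper open.
Joint ranges: [-165.64, 165.64], [-43.16, 119.46], [12.63, 154.43], [-67.54, 247.53], [6.08, 155.33], [-154.97, 154.97]. Speed limits (degrees/s): [147.25, 147.25, 180, 180, 180, 180].

## Interface

Orientations are given as a 3x3 rotation matrix whose columns are the frame's x, y, z axes.
In Python, from rig import manip gives the robot as it stands.
- The arm moves only by the tool send_rows, never from a script. Its argument "series" is text: rows parted by semicolons, each of 7 numbers parted by spaces: the turn, a rotation vector about the tool's x, y, z in rad, then the shift along the tool's x, y, z in mm, then the closure, from -1 (fully open) to 1 (shut). In form: ax ay az tx ty tz claw; .... A call has 1 to 10 rows; each row is the pose to reach, as a shift and turn from the pose commanded when the call began, along the tool's axes at that moment; what a row does not reach only later rows make up. A row lasts 1/8 s, in which the tool goes at most 62.5 mm and 10.7 degrees, less where a joint would pass 70% of its speed; a pose out of reach is approached as far as the arm can. A call with a gripper value outside its range is refused whole. The fingers move at their own pace and stop on an object; "grip_force" is the grip in N (left out, the last holds). Time passes only in rows, so rows that repeat a pose let the fingers close. It gives the time, the measured TCP pose, the force, the opening and the grip force at its end, in the units of the state.
- manip.sense(): the state, without advancing time (a new reading comes with each control period).
- manip.snapshot(name): name is "side" or "top" or "wrist"; returns a dict with "pixels" (384x512x3 uint8, blue, green, red), "depth" (384x512 float32, m along the optical axis (not along the pixel's ray), 0 where there is no reading), "K" (3x3 intrinsics, pixels), "origin" and "rotation" of the camera in the world; the wrist camera has in their place "tool_from_camera" (4x4, takes a point from camera to tool coordinates, whose origin is the TCP and whose axes are the flange's). Camera axes: x right, y up, looking along -z (the intrinsics and any distortion apply to the point x, -y, -z); pixel columns grow to the right and rows downward; lengths in m; the calibration is good to about 2 mm. A picture is of the moment at which its call begins: read the wrist's pose just before it.
- manip.close_job(): hands the job in; it is judged then, once.
Trained networks look in the newest picture that a camera, given by its name, has taken for a name from the list of things; names that differ only in an ending like _2 or _b are one class to them, and where a whole thing is asked for, a point or a joint stands for the part that bears it (a point fixed in the world has none). Each returns a list of dicts, best first, with "p" (0 to 1); they miss things now and then, are a little off and sometimes report something else, mostly with a low value. They report only what shows in the picture. A call takes as long as a camera call.
- manip.search_frame(camera, label): "at" ([row, column] in pixels, amid what is visible of it).
- manip.silhouettes(camera, label): "mask" (384x512 bool, what is visible of it) and "at" ([row, column] in pixels, amid what is visible of it).
The state is a dict: "time": time; "qpos": joint angles; "joint_velocities": joint speeds; "tau": joint torques, N m; "position": TCP position; "eef_rot": TCP orientation; "ft_force": force on the tool from outside, world axes, zero at the start; "wrist_torque": the same for the moment, N m; "gripper_width": finger opening in m; "grip_force": force on a finger pad.
Only numpy, scipy, OpenCV 4.12 (cv2) and the standard library are available. Lean on these libraries where they do the work, as an engineer would, in place of code of your own. Each camera call takes 0.05 s, during which the arm holds its last target. There are 200 camera calls.

## Task

Bring the bench tumbler to its loading position: with the fingertips, push the spokes of its wheel round, one after another and gently, until the red spoke points straight up, then leave the wheel at rest. Do not pinch or lift anything, do not shove or lift the tumbler on the bench, and leave the things around it where they stand.

Things in the scene. Friction and masses are not known exactly. Their poses are not given: they have to be found in the camera images.
- tumbler: bench tumbler, 5 kg or more, loose on rubber feet; axle level, 140 mm up. Origin: underside, straight below the wheel hub; x along the axle from wheel to drum, y left seen from the wheel side, z up. Base plate x -50 to 220, y +-75 mm, 20 mm high. Wheel turns in the plane x = 0, robot side. Nearest pillar x 41 to 63 mm, to 26 mm above the axle; drum x 70 to 178 mm, radius 60 mm
- spoke_wheel (a joint): wheel and drum angle, rad: 0 (or 2 pi) = red spoke straight up; grows clockwise as seen from the robot (at pi/2 red points right, tumbler -y). Starts with red more or less down (2.0 to 4.28). May be turned either way, no stop within half a turn past upright. Friction 0.22 N m (4 N at 60 mm from the hub) keeps it where it is left
- hub (a point): wheel centre, on the axle, 140 mm above the bench; turns with the wheel, z along the red spoke, x along the axle. Five straight round spokes, 12 mm thick, 72 degrees apart, from a hub of radius 22 mm; no rim. Each ends in a 20 mm ball centred 79 mm from the axle (outermost point 89 mm). Four spokes are bright steel with black balls, one is all red
- red_tip (a point): centre of the red ball at the end of the red spoke, 79 mm from the hub; turns with the wheel, z axis along the red spoke
- boat: bystander: white open dish 169 x 209 x 52 mm, to the right of the tumbler; origin under its centre
- shaker: bystander: steel salt shaker, 53 mm wide, 88 mm tall, left of the tumbler; origin under its centre
- sauce_cup: bystander: white sauce cup, 60 mm wide, 32 mm tall, left of the tumbler; origin under its centre
- bottle: bystander: red squeeze bottle, 63 mm wide, 199 mm tall, left of the tumbler; origin under its centre
- timer: bystander: flat white kitchen timer, 68 x 68 x 22 mm, left of the tumbler; origin under its centre

How it is judged (in metres and radians):
On the way:
1. a fingertip pushes on the spoke wheel (contact force between the fingers and tumbler above 0.5 N), for 0.1 s.
At the end, for the whole second after the job is handed in: The red spoke points straight up within 0.12 rad (about 7 degrees), the wheel is at rest (under 0.05 rad/s), the tumbler stands level within 30 mm of where it stood, and every bystander is within 30 mm of where it stood (angle between red_tip's own z axis and vertical below 0.12 rad and velocity of joint spoke_wheel between -0.05 and 0.05 rad/s and distance of each of tumbler, boat, shaker, sauce_cup, bottle, timer from where it was at the start of the episode below 0.03 m and angle between tumbler's own z axis and vertical below 0.05 rad); the robot touches nothing.
It fails at once if the tumbler is shoved more than 30 mm (distance of tumbler from where it was at the start of the episode above 0.03 m).
It fails at once if the tumbler is lifted more than 8 mm or tipped (height (world z) of tumbler above 0.008 m or angle between tumbler's own z axis and vertical above 0.12 rad).
It fails at once if the tumbler or its wheel is pinched or pushed with more than 40 N (contact force between the fingers and tumbler above 40 N).
It fails at once if the wheel is flung round faster than 5 rad/s (velocity of joint spoke_wheel above 5 rad/s or velocity of joint spoke_wheel below -5 rad/s).
It fails at once if a bystander is displaced or lifted by more than 30 mm (distance of any of boat, shaker, sauce_cup, bottle, timer from where it was at the start of the episode above 0.03 m).
It also fails if it takes over 58 s, if anything falls off the work surface, if the arm or the gripper's body presses on something with over 40 N, if the wrist force passes 120 N, or if a joint passes its speed limit or range.

## Working session

There is one attempt and no reset: what is moved stays moved. The work goes in short steps, Python scripts to look and compute and a tool call to move; the robot and the scene stay as the last step left them, time stands still between calls to the robot, and variables do not carry over. Pictures are saved under pics/ and viewed, at most 10 in all, crops included, and the job is handed in when it is done.

Besides the shell and the picture viewer there is one more tool, called after "Request:" as a command line: name --argument value ..., lists and objects as JSON in quotes. send_rows: Moves the arm, as the interface text tells. Its arguments: {"type":"object","properties":{"series":{"type":"string"},"grip_force":{"type":"number"}},"required":["series"]}

```bash
mkdir -p pics
cat > h.py <<'E'
import numpy as np, cv2
from rig import manip
def world(s,mask_or_px):
    K=s["K"]; d=s["depth"]
    if mask_or_px.dtype==bool: r,c=np.nonzero(mask_or_px&(d>0))
    else: r,c=mask_or_px.T
    z=d[r,c]; p=np.stack([(c-K[0,2])/K[0,0]*z,-(r-K[1,2])/K[1,1]*z,-z],1)
    return p@np.array(s["rotation"]).T+np.array(s["origin"])
E
python3 - <<'E'
from h import *
s1=manip.sense();print(s1["position"],s1["eef_rot"],s1["gripper_width"])
ims=[]
for n in("side","top"):
    s=manip.snapshot(n); ims.append(s["pixels"]); print(n,s["origin"],np.round(s["rotation"],2).tolist(),s["K"][0,0])
    for l in("tumbler","spoke_wheel","hub","red_tip","boat","shaker","sauce_cup","bottle","timer"):
        for m in manip.silhouettes(n,l)[:1]:
            w=world(s,m["mask"])
            if len(w): print(l,round(m["p"],2),np.round(m["at"]),len(w),"med",np.round(np.median(w,0),3),"lo",np.round(np.percentile(w,3,0),3),"hi",np.round(np.percentile(w,97,0),3))
v=np.vstack(ims); cv2.imwrite("pics/a.png",cv2.resize(v,(400*1,600))); cv2.imwrite("pics/side.png",ims[0]);cv2.imwrite("pics/top.png",ims[1])
E
```

```text
[ 0.1509489  -0.55425246  0.20459205] [[ 9.64887771e-01  2.62662355e-01 -2.78536977e-04]
 [ 2.62662418e-01 -9.64886068e-01  1.82488578e-03]
 [ 2.10572347e-04 -1.83397117e-03 -9.99998296e-01]] 0.0942224800021602
side [0.5389372  0.97923336 0.93528838] [[-1.0, -0.03, 0.03], [0.04, -0.65, 0.76], [-0.01, 0.76, 0.65]] 407.8885478538768
tumbler 0.69 [200. 236.] 4813 med [0.579 0.042 0.035] lo [ 0.45  -0.036  0.012] hi [0.689 0.095 0.199]
spoke_wheel 0.55 [180. 230.] 1898 med [0.591 0.048 0.169] lo [ 0.476 -0.023  0.09 ] hi [0.659 0.078 0.202]
hub 0.79 [179. 229.] 1762 med [0.594 0.05  0.169] lo [ 0.48  -0.012  0.104] hi [0.659 0.081 0.201]
red_tip 0.7 [180. 228.] 1941 med [0.59  0.048 0.168] lo [ 0.473 -0.099  0.007] hi [0.66  0.077 0.202]
boat 0.73 [150. 229.] 1083 med [ 0.597 -0.325  0.012] lo [ 0.525 -0.355  0.003] hi [ 0.681 -0.185  0.053]
shaker 0.69 [286. 279.] 617 med [0.462 0.361 0.074] lo [0.437 0.328 0.008] hi [0.484 0.371 0.09 ]
sauce_cup 0.63 [290. 305.] 380 med [0.387 0.331 0.015] lo [0.363 0.316 0.001] hi [0.413 0.367 0.034]
bottle 0.69 [277. 204.] 1261 med [0.647 0.361 0.103
[... 390 characters left out ...]
258.] 1716 med [0.582 0.015 0.185] lo [ 0.472 -0.041  0.122] hi [0.65  0.067 0.202]
hub 0.85 [179. 259.] 1735 med [0.582 0.016 0.185] lo [ 0.472 -0.041  0.125] hi [0.65  0.07  0.202]
red_tip 0.65 [178. 259.] 1793 med [0.581 0.016 0.185] lo [ 0.472 -0.041  0.124] hi [0.652 0.073 0.202]
boat 0.78 [181. 342.] 3074 med [ 0.608 -0.264  0.006] lo [ 0.523 -0.355 -0.001] hi [ 0.682 -0.158  0.053]
shaker 0.63 [177. 342.] 3040 med [ 0.607 -0.264  0.006] lo [ 0.522 -0.354 -0.001] hi [ 0.681 -0.158  0.053]
sauce_cup 0.65 [247. 161.] 257 med [0.388 0.345 0.006] lo [ 0.361  0.316 -0.003] hi [0.414 0.367 0.035]
timer 0.82 [199. 165.] 387 med [0.543 0.34  0.019] lo [0.512 0.308 0.011] hi [0.576 0.372 0.025]
```

View pics/side.png

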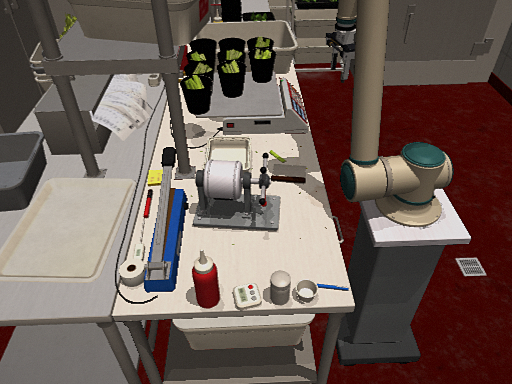

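View pics/top.png

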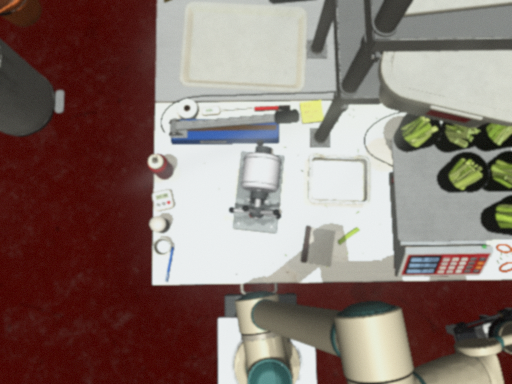

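The side view shows the tumbler at about (195,236), with its wheel facing the robot around (180,263). In the top view the wheel is near (210,257). Next I'll fit the base plate and the wheel from depth.

Run:
```python
from h import *
P=[];C=[]
for n in("side","top"):
    s=manip.snapshot(n); m=np.ones((384,512),bool)&(s["depth"]>0)
    w=world(s,m); c=s["pixels"][m]
    k=(w[:,0]>.36)&(w[:,0]<.74)&(abs(w[:,1]-.02)<.14)&(w[:,2]>.008)&(w[:,2]<.26)
    w=w[k];c=c[k].astype(int);P.append(w);C.append(c)
    b=w[(w[:,2]>.014)&(w[:,2]<.028)]
    r=cv2.minAreaRect(b[:,:2].astype(np.float32)*1000); print(n,len(b),"zmed",np.median(b[:,2]),"rect",r)
    d=w[(w[:,2]>.17)&(w[:,0]>.5)]; print("drum", len(d), np.round(d.min(0),3),np.round(d.max(0),3), cv2.minAreaRect(d[:,:2].astype(np.float32)*1000))
    red=(c[:,2]>90)&(c[:,1]<60)&(c[:,0]<60); print("red",red.sum(),np.round(w[red],3)[:25].tolist())
np.savez("pc.npz",P=np.vstack(P),C=np.vstack(C))
s=manip.snapshot("side");cv2.imwrite("pics/b.png",cv2.resize(s["pixels"][135:240,180:300],None,fx=5,fy=5,interpolation=2))
```

```text
side 2187 zmed 0.021057907617933136 rect ((587.77880859375, 39.10887145996094), (333.5257263183594, 177.89390563964844), 8.368102073669434)
drum 809 [ 0.542 -0.024  0.17 ] [0.671 0.07  0.204] ((606.9906616210938, 22.116405487060547), (88.3428955078125, 129.8533477783203), 84.03951263427734)
red 17 [[0.484, 0.062, 0.137], [0.482, 0.037, 0.09], [0.482, 0.038, 0.086], [0.488, 0.096, 0.135], [0.482, 0.04, 0.085], [0.482, 0.042, 0.082], [0.486, 0.109, 0.132], [0.479, 0.042, 0.069], [0.482, 0.045, 0.068], [0.479, 0.045, 0.068], [0.486, 0.049, 0.067], [0.482, 0.048, 0.066], [0.479, 0.045, 0.064], [0.495, 0.045, 0.06], [0.492, 0.05, 0.065], [0.489, 0.051, 0.065], [0.486, 0.051, 0.065]]
top 1481 zmed 0.019933957072373776 rect ((582.497314453125, 41.317787170410156), (230.21571350097656, 314.45050048828125), 89.95394897460938)
drum 1117 [ 0.541 -0.042  0.17 ] [0.685 0.064 0.205] ((612.7124633789062, 9.903369903564453), (100.78468322753906, 145.2225799560547), 84.0372314453125)
red 0 []
```

View pics/b.png

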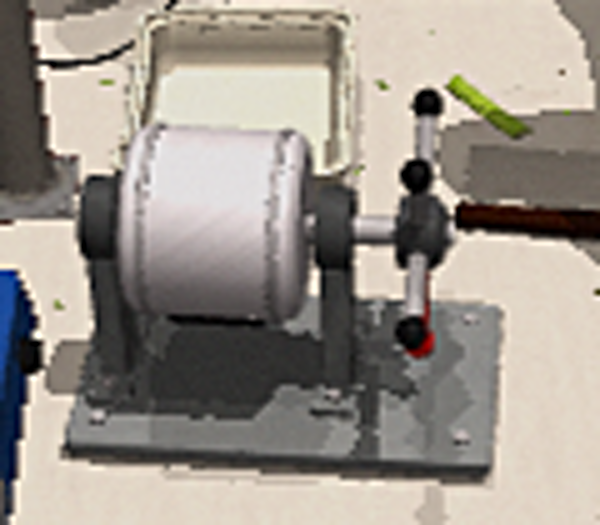

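Red points down and slightly left (+y). I'll turn the wheel clockwise by pushing the top spokes toward -y with the tool pointing down. First a tighter fit of the tumbler pose.

Run:
```python
from h import *
from scipy.optimize import minimize
d=np.load("pc.npz");P=d["P"]
b=P[(abs(P[:,2]-.02)<.006)&(P[:,1]>-.09)&(P[:,1]<.125)][:,:2]
def cost(v):
    o=v[:2];c,s=np.cos(v[2]),np.sin(v[2]); q=(b-o)@np.array([[c,-s],[s,c]])
    ex=np.maximum(abs(q[:,0]-.085)-.135,0);ey=np.maximum(abs(q[:,1])-.075,0)
    return np.minimum(np.hypot(ex,ey),.01).sum()
best=min((minimize(cost,[.48+dx,.03+dy,y],method="Nelder-Mead",options=dict(xatol=1e-5,fatol=1e-6)) for dx in(-.01,.01) for dy in(-.01,.01) for y in(-.15,-.1,.0,.1)),key=lambda r:r.fun)
v=best.x;print(len(b),best.fun,v,np.degrees(v[2]))
dr=P[(P[:,2]>.18)&(P[:,0]>.53)&(P[:,0]<.68)]
for psi in (-.15,-.12,-.1,-.08,0):
    c,s=np.cos(psi),np.sin(psi);q=(dr[:,:2]-v[:2])@np.array([[c,-s],[s,c]]);print(psi,np.percentile(q,[2,98],axis=0).round(4).tolist(), np.polyfit(q[:,0],q[:,1],1).round(3))
c,s=np.cos(v[2]),np.sin(v[2])
q=np.c_[(P[:,:2]-v[:2])@np.array([[c,-s],[s,c]]),P[:,2]-.14]
w=q[(abs(q[:,0])<.022)&(q[:,2]>-.1)&(np.hypot(q[:,1],q[:,2])<.1)]
r=np.hypot(w[:,1],w[:,2]);a=np.degrees(np.arctan2(-w[:,1],w[:,2]))%360
k=r>.045
print(np.histogram(a[k],np.arange(0,361,8)), np.median(w[k],0), r.max())
```

```text
3549 0.6234323192976381 [ 0.4835964   0.02825803 -0.12712362] -7.283646681962318
-0.15 [[0.072, -0.0376], [0.1731, 0.0436]] [0.026 0.005]
-0.12 [[0.0719, -0.0412], [0.1735, 0.0401]] [0.014 0.002]
-0.1 [[0.0719, -0.0436], [0.1736, 0.0378]] [0.006 0.001]
-0.08 [[0.072, -0.0462], [0.1737, 0.0354]] [-0.002 -0.   ]
0 [[0.0706, -0.0561], [0.1737, 0.0265]] [-0.035 -0.006]
(array([ 0,  0,  0,  0, 17, 97, 10,  0,  0,  0,  0,  0,  0, 17, 18,  1,  0,
        0,  0,  0,  0,  0,  0,  6, 15,  0,  0,  0,  0,  0,  0,  0, 19, 96,
        3,  0,  0,  0,  0,  0,  1, 54, 47,  0,  0]), array([  0,   8,  16,  24,  32,  40,  48,  56,  64,  72,  80,  88,  96,
       104, 112, 120, 128, 136, 144, 152, 160, 168, 176, 184, 192, 200,
       208, 216, 224, 232, 240, 248, 256, 264, 272, 280, 288, 296, 304,
       312, 320, 328, 336, 344, 352, 360])) [-0.0006761   0.02513801  0.04123531] 0.09193168920610784
```

Request:
send_rows --series "0 0 0 0 0 -40 1; 0 0 0 20 -22 -55 1; 0 0 0 55 -60 -55 1; 0 0 0.1 95 -103 -55 1; 0 0 0.2 135 -146 -55 1; 0 0 0.3 175 -189 -55 1; 0 0 0.387 215 -232 -55 1; 0 0 0.387 255 -275 -55 1; 0 0 0.387 285 -308 -55 1; 0 0 0.387 300 -324 -55 1" --grip_force 5

```text
time: 2.4
position: [0.3559, -0.1613, 0.2607]
eef_rot: [[0.993, -0.118, 0.001], [-0.118, -0.993, -0.0], [0.001, -0.0, -1.0]]
ft_force: [-0.2, -0.5, 0.7]
gripper_width: 0.0008
grip_force: 0.0
```

```bash
cat > g.py <<'E'
from h import *
def st():
    s=manip.sense();R=np.array(s["eef_rot"]);p=np.array(s["position"]);return s,R,p
U=np.array([.9928,-.1197,0]);V=np.array([.1197,.9928,0]);H=np.array([.4836,.0283,0])
def rel():
    s,R,p=st();d=p-H
    print("t",round(s["time"],2),"local mm",np.round([d@U*1e3,d@V*1e3,p[2]*1e3],1),"yaw",np.degrees(np.arctan2(R[1,0],R[0,0])).round(2),"z",R[:,2].round(3),"w",s["gripper_width"],"F",np.round(s["ft_force"],1),"q",np.round(s["qpos"],0))
    return R,p
def goto(y,z,x=0):
    s,R,p=st();t=H+x*U*1e-3+y*V*1e-3;t[2]=z*1e-3
    print("to",(y,z),"tool mm",np.round(R.T@(t-p)*1e3,1))
def wheel(n="top",both=True):
    W=[]
    for n in ("side","top"):
        s=manip.snapshot(n);W.append(np.c_[world(s,s["depth"]>0),s["pixels"][s["depth"]>0]])
    W=np.vstack(W);P=W[:,:3];d=P-H;x,y,z=d@U,d@V,P[:,2]-.14;r=np.hypot(y,z)
    k=(abs(x)<.02)&(r>.035)&(r<.095);a=np.arctan2(-y[k],z[k]);f=np.angle(np.exp(5j*a).mean())/5
    for i in range(5):
        b=f+i*2*np.pi/5;m=abs(np.angle(np.exp(1j*(a-b))))<.35;c=W[k][m,3:]
        red=((c[:,2]>80)&(c[:,1]<.5*c[:,2])&(c[:,0]<.5*c[:,2])).sum();print("spoke",round(np.degrees(b)%360,1),"n",m.sum(),"red",red,"med",round(np.degrees(b+np.median(np.angle(np.exp(1j*(a[m]-b)))))%360,1) if m.sum() else "")
E
python3 -c "
from g import *
rel();goto(72,260);wheel()"
```

```text
t 2.4 local mm [-104.1 -203.5  260.7] yaw -6.79 z [ 0.001 -0.    -1.   ] w 0.0007501132501811017 F [-0.2 -0.5  0.7] q [-35.  -2. 100.   0.  82.  62.]
to (72, 260) tool mm [ 104.5 -275.3    0.8]
spoke 334.8 n 114 red 0 med 335.5
spoke 46.8 n 135 red 0 med 42.7
spoke 118.8 n 39 red 0 med 112.8
spoke 190.8 n 25 red 16 med 193.7
spoke 262.8 n 137 red 2 med 267.0
```

Request:
send_rows --series "0 0 0 15 -40 0 1; 0 0 0 32 -85 0 1; 0 0 0 50 -130 0 1; 0 0 0 68 -175 0 1; 0 0 0 84 -220 0 1; 0 0 0 97 -255 0 1; 0 0 0 104 -275 0 1; 0 0 0 104 -275 25 1; 0 0 0 104 -275 55 1; 0 0 0 104 -275 75 1"

```text
time: 3.75
position: [0.4917, 0.0957, 0.184]
eef_rot: [[0.993, -0.122, -0.001], [-0.122, -0.993, -0.001], [-0.001, 0.001, -1.0]]
ft_force: [-0.5, 1.0, 0.6]
gripper_width: 0.0006
grip_force: 0.0
```

```bash
python3 -c "
from g import *
rel();goto(-18,185);s=manip.snapshot('side');cv2.imwrite('pics/c.png',cv2.resize(s['pixels'][90:240,180:330],None,fx=4,fy=4))"
```

```text
t 3.75 local mm [-1.00e-01  6.79e+01  1.84e+02] yaw -6.98 z [-0.001 -0.001 -1.   ] w 0.0006219539102620183 F [-0.5  1.   0.6] q [  3.  10.  97.  -0.  73. 100.]
to (-18, 185) tool mm [ 0.2 85.9 -0.9]
```

View pics/c.png

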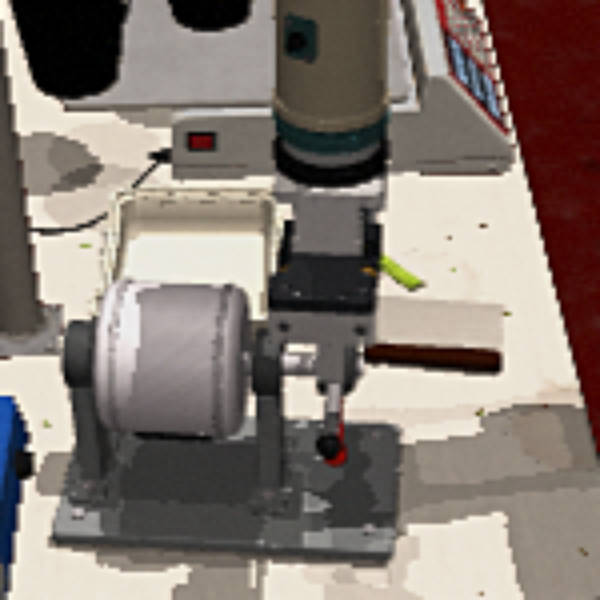

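The picture shows the closed fingers in the wheel plane at about (335,390), to the left of the upper-left spoke. The red ball is at the bottom, (337,455). Now the first sweep.

Request:
send_rows --series "0 0 0 0 10 0 1; 0 0 0 0 20 0 1; 0 0 0 0 30 0 1; 0 0 0 0 40 0 1; 0 0 0 0 50 0 1; 0 0 0 0 60 0 1; 0 0 0 0 69 0 1; 0 0 0 0 77 0 1; 0 0 0 0 83 0 1; 0 0 0 0 86 0 1"

```text
time: 5.05
position: [0.4805, 0.0116, 0.1848]
eef_rot: [[0.993, -0.121, -0.002], [-0.121, -0.993, 0.001], [-0.002, -0.001, -1.0]]
ft_force: [0.1, 4.4, -0.9]
gripper_width: 0.0006
grip_force: 1.8
```

```bash
python3 -c "
from g import *
rel();wheel();goto(-15,255);goto(80,255);goto(80,185)"
```

```text
t 5.05 local mm [ -1.1 -17.  184.8] yaw -6.97 z [-0.002  0.001 -1.   ] w 0.000555401659507615 F [ 0.1  4.4 -0.9] q [-7.  9. 99.  0. 73. 90.]
spoke 30.2 n 25 red 0 med 25.6
spoke 102.2 n 9 red 0 med 99.9
spoke 174.2 n 14 red 0 med 179.4
spoke 246.2 n 78 red 73 med 253.9
spoke 318.2 n 44 red 0 med 320.5
to (-15, 255) tool mm [  0.8  -2.3 -70. ]
to (80, 255) tool mm [  0.7 -97.3 -70.1]
to (80, 185) tool mm [  0.8 -97.4  -0.1]
```

Request:
send_rows --series "0 0 0 0 -2 -15 1; 0 0 0 0 -3 -45 1; 0 0 0 0 -3 -70 1; 0 0 0 0 -30 -75 1; 0 0 0 0 -70 -75 1; 0 0 0 0 -102 -75 1; 0 0 0 0 -107 -72 1; 0 0 0 0 -107 -45 1; 0 0 0 0 -107 -15 1; 0 0 0 0 -107 0 1"

```text
time: 6.4
position: [0.4937, 0.1165, 0.1844]
eef_rot: [[0.993, -0.121, -0.002], [-0.121, -0.993, -0.002], [-0.001, 0.002, -1.0]]
ft_force: [0.3, -0.5, -0.6]
gripper_width: 0.0007
grip_force: 0.0
```

```bash
python3 -c "
from g import *
rel();wheel();goto(-18,185)"
```

```text
t 6.4 local mm [ -0.5  88.7 184.4] yaw -6.96 z [-0.002 -0.002 -1.   ] w 0.0006834822988723624 F [ 0.3 -0.5 -0.6] q [  5.  11.  96.  -0.  73. 102.]
spoke 33.1 n 63 red 0 med 30.4
spoke 105.1 n 58 red 0 med 100.5
spoke 177.1 n 14 red 0 med 180.3
spoke 249.1 n 75 red 62 med 254.1
spoke 321.1 n 2 red 0 med 321.4
to (-18, 185) tool mm [  0.9 107.1  -0.5]
```

Request:
send_rows --series "0 0 0 0 12 0 1; 0 0 0 0 24 0 1; 0 0 0 0 36 0 1; 0 0 0 0 48 0 1; 0 0 0 0 60 0 1; 0 0 0 0 72 0 1; 0 0 0 0 83 0 1; 0 0 0 0 93 0 1; 0 0 0 0 101 0 1; 0 0 0 0 106 0 1"

```text
time: 7.75
position: [0.4806, 0.0126, 0.1846]
eef_rot: [[0.993, -0.122, -0.003], [-0.122, -0.993, 0.001], [-0.003, -0.001, -1.0]]
ft_force: [0.0, 4.3, -1.0]
gripper_width: 0.0004
grip_force: 1.9
```

Request:
send_rows --series "0 0 0 0 -2 -15 1; 0 0 0 0 -3 -45 1; 0 0 0 0 -3 -70 1; 0 0 0 0 -30 -75 1; 0 0 0 0 -70 -75 1; 0 0 0 0 -102 -75 1; 0 0 0 0 -107 -72 1; 0 0 0 0 -107 -45 1; 0 0 0 0 -107 -15 1; 0 0 0 0 -107 0 1"

```text
time: 9.0
position: [0.4937, 0.1174, 0.1843]
eef_rot: [[0.993, -0.121, -0.002], [-0.121, -0.993, -0.002], [-0.002, 0.002, -1.0]]
ft_force: [-0.1, -0.2, -0.2]
gripper_width: 0.001
grip_force: 0.0
```

```bash
python3 -c "
from g import *
rel();wheel();goto(18,185)"
```

```text
t 9.0 local mm [ -0.7  89.7 184.3] yaw -6.96 z [-0.002 -0.002 -1.   ] w 0.0009631011249834475 F [-0.1 -0.2 -0.2] q [  6.  11.  96.  -0.  73. 103.]
spoke 32.3 n 63 red 0 med 29.8
spoke 104.3 n 58 red 0 med 99.7
spoke 176.3 n 15 red 0 med 179.3
spoke 248.3 n 78 red 0 med 253.6
spoke 320.3 n 2 red 0 med 318.2
to (18, 185) tool mm [ 1.  72.  -0.6]
```

Request:
send_rows --series "0 0 0 0 10 0 1; 0 0 0 0 20 0 1; 0 0 0 0 30 0 1; 0 0 0 0 39 0 1; 0 0 0 0 47 0 1; 0 0 0 0 54 0 1; 0 0 0 0 59 0 1; 0 0 0 0 62 0 1; 0 0 0 0 62 0 1"

```text
time: 10.22
position: [0.487, 0.0567, 0.1854]
eef_rot: [[0.993, -0.121, -0.0], [-0.121, -0.993, -0.001], [-0.0, 0.001, -1.0]]
ft_force: [0.2, 1.9, 1.5]
gripper_width: 0.0004
grip_force: 1.0
```

```bash
python3 -c "
from g import *
rel();wheel();s=manip.snapshot('wrist');cv2.imwrite('pics/w.png',s['pixels'])"
```

```text
t 10.22 local mm [ -0.   28.6 185.4] yaw -6.96 z [-0.    -0.001 -1.   ] w 0.000353402629436292 F [0.2 1.9 1.5] q [-1.  9. 98. -0. 73. 96.]
spoke 352.6 n 18 red 0 med 334.1
spoke 64.6 n 25 red 0 med 63.7
spoke 136.6 n 0 red 0 med 
spoke 208.6 n 60 red 0 med 214.6
spoke 280.6 n 59 red 0 med 287.7
```

View pics/w.png

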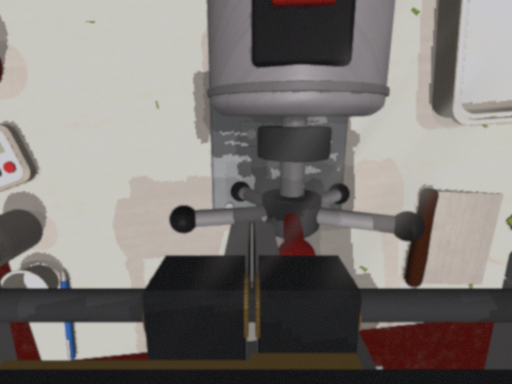

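The wrist view shows the red spoke at (295,245) against the fingers, nearly upright. I'll measure its angle from the wrist depth.

```bash
cat >> g.py <<'E'
def wrist():
    _,R,p=st();s=manip.snapshot("wrist");T=np.array(s["tool_from_camera"])
    s["rotation"]=R@T[:3,:3];s["origin"]=R@T[:3,3]+p
    m=s["depth"]>0;P=world(s,m);c=s["pixels"][m].astype(int);d=P-H;x,y,z=d@U,d@V,P[:,2]-.14;r=np.hypot(y,z)
    a=np.degrees(np.arctan2(-y,z));k=(abs(x)<.02)&(r>.04)&(r<.1)&(P[:,2]>.05)
    red=k&(c[:,2]>70)&(c[:,1]<.4*c[:,2])&(c[:,0]<.4*c[:,2])
    if red.any(): print("red",red.sum(),"ang",np.percentile(a[red],[5,50,95]).round(1),"ymm",np.percentile(y[red]*1e3,[3,97]).round(1),"z",np.percentile(z[red]*1e3,[3,97]).round(1))
    for t in(-72,72,-144,144):
        q=k&(abs(a-t)<25)
        if q.any():print(t,q.sum(),np.percentile(a[q],[5,50,95]).round(1),"y",np.percentile(y[q]*1e3,[3,97]).round(1))
    dr=(x>.08)&(x<.17)&(z>.02);print("drum y",np.percentile(y[dr]*1e3,[1,99]).round(1))
E
python3 -c "
from g import *
wrist()"
```

```text
red 359 ang [-8.4 -4.3 -0.3] ymm [-0.2 13.1] z [80.9 88.4]
-72 1366 [-75.  -70.9 -68.2] y [39.1 82.6]
72 1670 [58.3 60.9 65. ] y [-77.8 -36.1]
-144 450 [-150.4 -144.2 -141.8] y [24.4 47.4]
144 465 [129.8 132.6 139.1] y [-59.7 -31.6]
drum y [-49.7  52.4]
```

Red is at about -6°, so I'll push 8 mm more, then back off and check.

Request:
send_rows --series "0 0 0 0 2 0 1; 0 0 0 0 4 0 1; 0 0 0 0 6 0 1; 0 0 0 0 8 0 1; 0 0 0 0 8 0 1; 0 0 0 0 8 0 1; 0 0 0 0 0 0 1; 0 0 0 0 -20 0 1; 0 0 0 0 -40 0 1; 0 0 0 0 -40 0 1"

```text
time: 11.68
position: [0.4917, 0.0975, 0.185]
eef_rot: [[0.993, -0.119, -0.001], [-0.119, -0.993, -0.001], [-0.001, 0.001, -1.0]]
ft_force: [0.1, -0.4, 0.1]
gripper_width: 0.0003
grip_force: 0.0
```

```bash
python3 -c "
from g import *
rel();wrist();wheel();s=manip.snapshot('wrist');cv2.imwrite('pics/w2.png',s['pixels'])"
```

```text
t 11.68 local mm [ -0.3  69.7 185. ] yaw -6.82 z [-0.001 -0.001 -1.   ] w 0.0003395306314492736 F [ 0.1 -0.4  0.1] q [  3.  10.  97.  -0.  73. 100.]
red 895 ang [-4.7 -0.6  3.7] ymm [-6.2  7.4] z [83.9 90.4]
-72 1228 [-70.1 -64.8 -48.7] y [37.3 81. ]
72 1642 [63.7 66.4 70.4] y [-79.6 -37.8]
-144 571 [-143.5 -138.3 -135.9] y [27.8 54.3]
144 238 [136.5 139.8 147.9] y [-53.5 -34.9]
drum y [-44.3  52.7]
spoke 0.7 n 0 red 0 med 
spoke 72.7 n 82 red 0 med 68.7
spoke 144.7 n 29 red 0 med 139.3
spoke 216.7 n 75 red 0 med 219.8
spoke 288.7 n 50 red 0 med 292.3
```

View pics/w2.png

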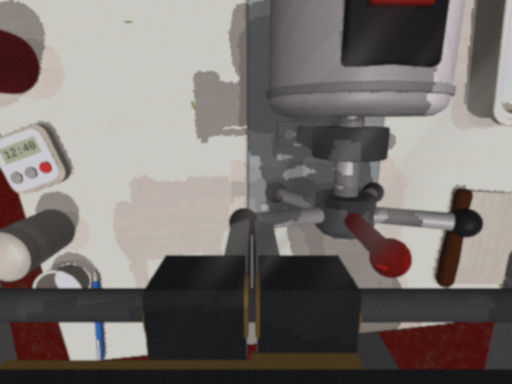

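Red is within about 1° of upright and the side spokes are symmetric (-65°/+66°). I'll lift the arm clear and hand in.

Request:
send_rows --series "0 0 0 0 0 -20 1; 0 0 0 0 0 -50 1; 0 0 0 0 0 -80 1; 0 0 0 0 0 -90 1; 0 0 0 0 0 -90 1; 0 0 0 0 0 -90 1"

```text
time: 12.62
position: [0.4911, 0.0968, 0.2741]
eef_rot: [[0.993, -0.121, -0.003], [-0.121, -0.993, -0.0], [-0.002, 0.001, -1.0]]
ft_force: [-1.4, 0.1, -0.5]
gripper_width: 0.0007
grip_force: 0.0
```

```bash
python3 -c "
from g import *
rel();wrist();print(manip.close_job())"
```

```text
t 12.62 local mm [ -0.8  68.9 274.1] yaw -6.96 z [-0.003 -0.    -1.   ] w 0.0006541245670614293 F [-1.4  0.1 -0.5] q [  3.   8.  87.  -0.  85. 100.]
red 431 ang [-4.9 -0.8  3.9] ymm [-6.5  7.6] z [82.1 90.4]
-72 708 [-69.6 -65.4 -62.7] y [37.5 81.7]
72 790 [63.8 66.4 70. ] y [-80.5 -38. ]
-144 314 [-143.  -138.3 -135.7] y [28.6 53.9]
144 175 [136.3 138.6 146.1] y [-54.1 -35.3]
drum y [-50.4  52.8]
the job is handed in; nothing more can be done
None
```

The red spoke measured within about 1° of straight up, well inside the 7° limit, with the arm lifted clear; I handed the job in at about 12.7 s, and no verdict came back.

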